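Find the black nut under the sliding cover

ROBOT

A 6-joint arm with a two-finger parallel gripper is mounted at the origin on a cart in front of the work surface, level with it; the furniture and walls round the work are solid. World frame = base frame: x ahead of the robot, y to its left, z up, the work surface at z = 0. Lengths are in m, angles in rad, forces in N, time in s.
With the tool pointing down it reaches from about 0.35 to 0.85 m from the base axis. Payload 8.1 kg.
Tool frame: the origin (TCP) lies at the very end of the fingers, on their centre line; the grasp point (between the pads) lies 19 mm behind it; z points along the fingers, y is the line along which they close (so a half turn about z gives the same grasp; the last joint's range is limited). The gripper opens to 93 mm and grips with 3 to 60 N. Pads are 15 mm wide; open, the fingers measure 128 mm over their backs; the gripper's body (75 mm by 188 mm) begins 65 mm behind the grasp point.
Start: joints at [-1.319, 0.13, 1.488, -0, 1.523, -0.085], TCP at [0.198, -0.566, 0.193] pointing down, gripper open.
Joint ranges: [-2.96, 2.96], [-0.89, 2.26], [0.02, 2.5], [-1.34, 4.48], [0, 2.73], [-2.66, 2.66]. Speed limits (rad/s): [2.39, 2.39, 2.79, 3.14, 3.14, 3.14].

INTERFACE

Orientations are given as a rotation vector (axis times angle).
In Python, from plant import robot gives the robot as it stands.
- The arm moves only by the tool play_rows, never from a script. Its argument "deltas" is one flat list of numbers, 5 for each row, row after row: the shift along the tool's x, y, z in mm, then the turn about the tool's z in degrees, then the finger opening in mm, from 0 to 93. A call has 1 to 10 rows; each row shifts and turns the commanded pose from where the row before left it, along the tool's axes as they then stand; what a row does not reach is not made up. A row lasts 1/12 s, in which the tool goes at most 41.7 mm and 7.16 degrees, less where a joint would pass 70% of its speed; a pose out of reach is approached as far as the arm can. A call with a gripper value outside its range is refused whole. The fingers move at their own pace and stop on an object; "newtons" is the grip in N (left out, the last holds). Time passes only in rows, so rows that do not move let the fingers close. It gives the time, the measured TCP pose, the force, the opening and the grip force at its end, in the units of the state.
- robot.read_state(): the state, without advancing time (a new reading comes with each control period).
- robot.read_camera(name): name is "scene" or "top"; returns a dict with "pixels" (400x640x3 uint8, blue, green, red), "mtx" (3x3 intrinsics, pixels), "eye" and "rotation" of the camera in the world. Camera axes: x right, y up, looking along -z (the intrinsics and any distortion apply to the point x, -y, -z); pixel columns grow to the right and rows downward; lengths in m; the calibration is good to about 2 mm. A picture is of the moment at which its call begins. There is no depth.
- robot.close_job(): hands the job in; it is judged then, once.
The state is a dict: "t": time; "q": joint angles; "dq": joint speeds; "joint_torque": joint torques, N m; "tool_pos": TCP position; "orientation": TCP orientation; "force": force on the tool from outside, world axes, zero at the start; "wrist_torque": the same for the moment, N m; "opening": finger opening in m; "gripper_force": force on a finger pad.
Only numpy, scipy, OpenCV 4.12 (cv2) and the standard library are available. Lean on these libraries where they do the work, as an engineer would, in place of code of your own. Each camera call takes 0.05 s, during which the arm holds its last target. There are 200 camera calls.

TASK

The black nut is in one of the three pockets of the wooden spares box. Keeping the cover plate flat on the box, slide it straight back away from the robot onto the solid ledge so that all three pockets are open, then take out the black nut and set it down in the round steel dish. Leave the bright nut and the washer in their pockets and the cover on the ledge.

Things in the scene. Friction and masses are not known exactly. Their poses are not given: they have to be found in the camera images.
- spares_box: Fixed light-wood box, 252 (x) x 206 (y) x 26 mm. Origin: centre of underside; +x: its back, away from the robot. Front: three pockets 110 (x) x 60 mm (y), centres x=-63, y=-65, 0, 65 mm, floor 6 mm above the bench, 20 mm deep, walls 5 mm between. From x=-8 to +126 mm: solid flat ledge at wall height, 26 mm. Enter a pocket with fingers partly open (under 100 mm over the backs), closing along x.
- cover: Loose aluminium plate, 124 (x) x 202 (y) x 5 mm, 0.3 kg, lying on the box and hiding the pockets. Origin: centre of underside. A fixed black bar grip stands on its middle: 16 mm thick (x), 80 mm long (y), from 5 to 29 mm above the origin; pinch it across its 16 mm. With its centre at about x=+60 mm in the box's frame the plate lies wholly on the ledge.
- black_nut: Black hexagon nut lying flat in one of the three pockets (which one varies), near its middle; 24 mm across flats (its own x; flats repeat every 60 degrees), 28 mm across corners, 12 mm high, 30 g. Origin: centre of its underside. The bright nut and the washer lie in the other two pockets.
- bright_nut: Bright zinc hexagon nut of the same size as the black one, in another pocket; stays there. Origin: centre of its underside.
- washer: Grey flat washer, 29 mm across, 8 mm high, in the third pocket; stays there. Origin: centre of its underside.
- dish: Fixed round open steel parts dish on the bench, 150 mm across the rim, 22 mm high, flat inner floor about 125 mm across and 4 mm above the bench. Origin: centre of its underside.
There are look-alikes about, which are no part of the job. What is shaped like the dish but blue is not meant.

How it is judged:
By the outcome, as a careful person would: the job done as asked, in the order asked, and still so for the second after the job is handed in, with the robot touching nothing.
It also fails if it takes over 48 s, if anything falls off the work surface, if the arm or the gripper's body presses on something with over 40 N, if the wrist force passes 120 N, or if a joint passes its speed limit or range.

## Working session

There is one attempt and no reset: what is moved stays moved. The work goes in short steps, Python scripts to look and compute and a tool call to move; the robot and the scene stay as the last step left them, time stands still between calls to the robot, and variables do not carry over. Pictures are saved under pics/ and viewed, at most 10 in all, crops included, and the job is handed in when it is done.

Besides the shell and the picture viewer there is one more tool, called after ">>>" as name(argument=value, ...), one argument or row to a line, values as JSON. play_rows: Moves the arm, as the interface text tells. Its arguments: {"type":"object","properties":{"deltas":{"type":"array"},"newtons":{"type":"number"}},"required":["deltas"]}

```bash
mkdir -p pics; ls; cat > h.py <<'E'
import numpy as np, cv2
from plant import robot
from scipy.spatial.transform import Rotation as R
def cam(n):
    c=robot.read_camera(n); return c
def ray(c,u,v,z):
    K=np.array(c["mtx"]); p=np.linalg.inv(K)@[u,v,1.]
    d=np.array(c["rotation"])@[p[0],-p[1],-p[2]]; e=np.array(c["eye"])
    return e+d*(z-e[2])/d[2]
E
python3 - <<'E'
from h import *
for n in("top","scene"):
    c=cam(n); cv2.imwrite(f"pics/{n}0.png",c["pixels"]); print(n,c.keys(),c["mtx"],c["eye"],c["rotation"])
s=robot.read_state(); print(s)
E
```

```text
pics
top dict_keys(['pixels', 'mtx', 'eye', 'rotation']) [[513.40565842   0.         317.10169779]
 [  0.         513.40565842 202.8857398 ]
 [  0.           0.           1.        ]] [0.39089307 0.11973053 1.13702313] [ 0.07204131 -0.07976914 -1.56502832]
scene dict_keys(['pixels', 'mtx', 'eye', 'rotation']) [[381.32146284   0.         320.61889386]
 [  0.         381.32146284 202.15475959]
 [  0.           0.           1.        ]] [0.12330678 0.50491759 0.7025493 ] [ 0.34150484 -0.821159   -2.22488728]
{'t': 0.1, 'q': array([-1.31942113e+00,  1.31090387e-01,  1.48915458e+00, -7.58574403e-07,
        1.52302870e+00, -8.53865799e-02]), 'dq': array([ 7.90599241e-04, -7.66119117e-06, -1.42584162e-03, -1.11659930e-03,
       -1.52930077e-03,  1.00831539e-04]), 'joint_torque': array([ 1.28122476e-03, -5.61339855e+01, -4.93096697e+01,  7.69962952e-02,
        2.90478679e-02, -2.40107931e-05]), 'tool_pos': array([ 0.19814783, -0.56574242,  0.19219824]), 'orientation': array([-3.09551088e+00, -5.26207383e-01,  2.19966048e-04]), 'force': array([-0.51597313,  0.14707701,  0.11296552]), 'wrist_torque': array([ 0.0011788 ,  0.01424184, -0.0014136 ]), 'gripper_force': 0.0, 'opening': 0.09312250846590552}
```

View pics/top0.png

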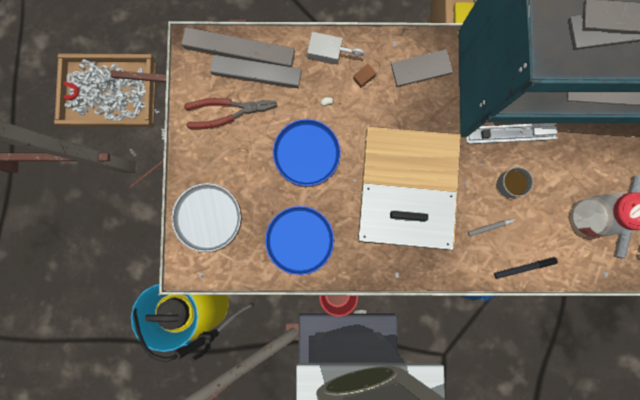

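View pics/scene0.png

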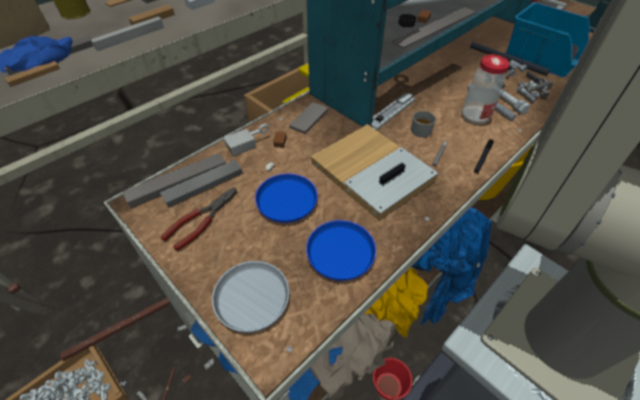

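The top view shows the steel dish at (207,217), with blue look-alike dishes at (307,153) and (299,240). The cover with its black grip is at (409,216), and the ledge is behind it at (412,158). The teal shelf corner at about (460,135) is close by on the right. The unpainted steel dish is the target.

```bash
sed -i 's/np.array(c\["rotation"\])@/R.from_rotvec(c["rotation"]).as_matrix()@/' h.py; python3 - <<'E'
from h import *
c=cam("top"); im=c["pixels"]; hsv=cv2.cvtColor(im,cv2.COLOR_BGR2HSV)
def big(m,x0,y0,x1,y1):
    k=np.zeros_like(m);k[y0:y1,x0:x1]=m[y0:y1,x0:x1]
    cs,_=cv2.findContours(k,cv2.RETR_EXTERNAL,cv2.CHAIN_APPROX_NONE); return max(cs,key=cv2.contourArea)
blk=cv2.inRange(hsv,(0,0,0),(180,255,70))
h=big(blk,375,200,440,235); r=cv2.minAreaRect(h); print("grip",r); 
b=cv2.boxPoints(r); P=np.array([ray(c,*p,.055) for p in b]); print(P.round(4),P.mean(0).round(4))
cov=cv2.inRange(hsv,(0,0,140),(180,35,255))
r=cv2.minAreaRect(big(cov,350,170,470,260)); P=np.array([ray(c,*p,.031) for p in cv2.boxPoints(r)]); print("cover",r,P.round(4),P.mean(0).round(4))
wood=cv2.inRange(hsv,(12,60,165),(28,160,255))
r=cv2.minAreaRect(big(cv2.morphologyEx(wood,cv2.MORPH_OPEN,np.ones((3,3))),355,120,465,195)); P=np.array([ray(c,*p,.026) for p in cv2.boxPoints(r)]); print("wood",r,P.round(4))
d=big(cv2.inRange(hsv,(0,0,90),(180,60,255)),168,175,248,260); e=cv2.fitEllipse(d); print("dish",e,ray(c,*e[0],.018).round(4), cv2.contourArea(d))
s=robot.read_state(); print(R.from_rotvec(s["orientation"]).as_matrix().round(3))
for p in [(460,135),(460,25),(530,80)]: print("shelf@0",ray(c,*p,0).round(3), ray(c,*p,.3).round(3))
E
```

```text
grip ((408.88116455078125, 215.80740356445312), (36.304832458496094, 6.699644565582275), 5.19442892074585)
[[ 0.4656 -0.0406  0.055 ]
 [ 0.4797 -0.042   0.055 ]
 [ 0.4731 -0.1185  0.055 ]
 [ 0.459  -0.117   0.055 ]] [ 0.4693 -0.0795  0.055 ]
cover ((407.39892578125, 216.21151733398438), (94.89263153076172, 57.58857727050781), 5.314546585083008) [[ 0.4174  0.0273  0.031 ]
 [ 0.5418  0.0153  0.031 ]
 [ 0.5235 -0.1899  0.031 ]
 [ 0.3994 -0.1757  0.031 ]] [ 0.4705 -0.0807  0.031 ]
wood ((408.1866455078125, 155.857421875), (112.57740020751953, 62.262733459472656), 5.33215856552124) [[ 0.5457  0.0445  0.026 ]
 [ 0.6839  0.0314  0.026 ]
 [ 0.6617 -0.2161  0.026 ]
 [ 0.5238 -0.2001  0.026 ]]
dish ((205.73753356933594, 217.2498321533203), (68.19722747802734, 69.3293228149414), 60.7415657043457) [0.4668 0.3573 0.018 ] 3711.5
[[ 0.944  0.33  -0.   ]
 [ 0.33  -0.944  0.001]
 [ 0.    -0.001 -1.   ]]
shelf@0 [ 0.657 -0.208  0.   ] [ 0.587 -0.121  0.3  ]
shelf@0 [ 0.915 -0.213  0.   ] [ 0.777 -0.126  0.3  ]
shelf@0 [ 0.785 -0.371  0.   ] [ 0.681 -0.241  0.3  ]
```

>>> play_rows(
  deltas=[0,0,0,-6.54,93,0,0,0,-6.54,93,0,0,0,-6.54,93,0,0,0,-6.54,93,0,0,0,-6.54,93,0,0,0,-6.54,93,0,0,0,-6.54,93,0,0,0,-6.54,93,0,0,0,-6.54,93,0,0,0,-6.54,93],
)

```text
t: 0.98
tool_pos: [0.1982, -0.566, 0.1927]
orientation: [-2.315, -2.122, -0.001]
force: [0.1, 0.1, 0.2]
opening: 0.0929
gripper_force: 0.0
```

>>> play_rows(
  deltas=[25,11,0,0,93,25,11,0,0,93,25,11,0,0,93,25,11,0,0,93,25,11,0,0,93,25,11,0,0,93,25,11,0,0,93,25,11,0,0,93,25,11,0,0,93,25,11,0,0,93],
)

```text
t: 1.82
tool_pos: [0.3312, -0.3262, 0.1929]
orientation: [-2.322, -2.116, -0.0]
force: [-0.1, -0.5, 0.9]
opening: 0.0927
gripper_force: 0.0
```

>>> play_rows(
  deltas=[26,11.5,0,0,93,26,11.5,0,0,93,26,11.5,0,0,93,26,11.5,0,0,93,26,11.5,0,0,93,26,11.5,0,0,93,26,11.5,10,0,70,26,11.5,20,0,60,26,11.5,20,0,60,25,11.5,20,0,60],
)

```text
t: 2.65
tool_pos: [0.4699, -0.0788, 0.1225]
orientation: [2.321, 2.116, 0.001]
force: [1.0, 0.2, -0.3]
opening: 0.0711
gripper_force: 0.0
```

```bash
cat >> h.py <<'E'
def to(x,y,yaw,z):
    "remaining move in tool axes (mm, deg) to tool-y heading yaw (deg)"
    s=robot.read_state(); M=R.from_rotvec(s["orientation"]).as_matrix()
    d=M.T@(np.array([x,y,z])-s["tool_pos"])*1000
    cur=np.degrees(np.arctan2(M[1,1],M[0,1]))
    print("t",s["t"],"pos",s["tool_pos"].round(4),"d",d.round(1),"turn",round(-(yaw-cur),2),"F",s["force"].round(1),"open",round(s["opening"],4),"gf",s["gripper_force"],"q",s["q"].round(2))
E
python3 -c "
from h import *
to(.4697,-.0797,-5.3,.034)"
```

```text
t 2.65 pos [ 0.4699 -0.0788  0.1225] d [-0.9 -0.2 88.5] turn 0.01 F [ 1.   0.2 -0.3] open 0.0711 gf 0.0 q [-0.27 -0.17  1.91  0.    1.4  -0.18]
```

>>> play_rows(
  deltas=[-1,0,14,0,60,0,0,15,0,60,0,0,15,0,60,0,0,13,0,60,0,0,10,0,60,0,0,8,0,60,0,0,6,0,50,0,0,4,0,40,0,0,2,0,30,0,0,0,0,25],
  newtons=25,
)

```text
t: 3.48
tool_pos: [0.4693, -0.0813, 0.0361]
orientation: [-2.322, -2.116, -0.0]
force: [0.7, -0.5, 0.7]
opening: 0.0382
gripper_force: 0.0
```

>>> play_rows(
  deltas=[0,0,0,0,10,0,0,0,0,10,0,0,0,0,10,0,0,0,0,10,0,0,0,0,10,0,0,0,0,10],
  newtons=25,
)

```text
t: 3.98
tool_pos: [0.4694, -0.0813, 0.0363]
orientation: [2.322, 2.116, 0.0]
force: [-0.6, -0.2, -0.0]
opening: 0.01
gripper_force: 0.0
```

```bash
python3 -c "
from h import *
to(.5922,-.0910,-5.3,.035)"
```

```text
t 3.9833 pos [ 0.4694 -0.0813  0.0363] d [  1.7 123.2   1.4] turn -0.01 F [-0.6 -0.2 -0. ] open 0.01 gf 0.0 q [-0.28 -0.07  1.99  0.    1.22 -0.19]
```

```bash
python3 - <<'E'
from h import *
a=cam("scene")["pixels"][100:260,280:480]; b=cam("top")["pixels"][110:270,340:500]
cv2.imwrite("pics/g1.png",np.hstack([cv2.resize(a,(400,320)),cv2.resize(b,(320,320))]))
E
```

```text
(no output)
```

View pics/g1.png

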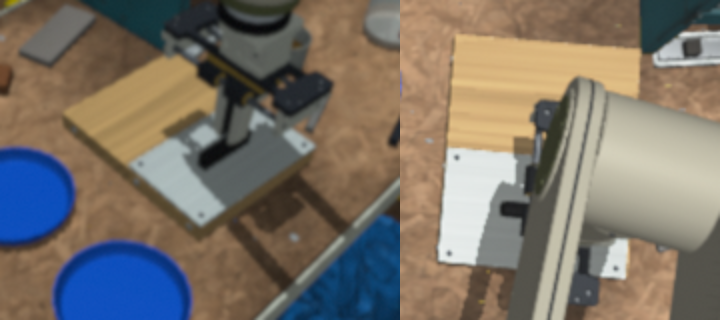

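```bash
python3 - <<'E'
from h import *
def proj(c,p):
    q=R.from_rotvec(c["rotation"]).as_matrix().T@(np.array(p)-c["eye"]); q=np.array([q[0],-q[1],-q[2]]); q=np.array(c["mtx"])@q; return q[:2]/q[2]
s=robot.read_state(); t=s["tool_pos"]
ims=[]
for n in("scene","top"):
    c=cam(n); im=c["pixels"].copy(); u=proj(c,t); u2=proj(c,t+[0,0,.019]);g=proj(c,[.4693,-.0795,.055]); print(n,u.round(1),u2.round(1),g.round(1))
    u0,v0=(345,130) if n=="scene" else (360,160)
    cr=cv2.resize(im[v0:v0+100,u0:u0+100],(400,400),interpolation=cv2.INTER_CUBIC)
    for p,col in((u,(0,0,255)),(g,(0,255,0))): cv2.circle(cr,tuple(int(v) for v in ((p-[u0,v0])*4)),3,col,-1)
    ims.append(cr)
cv2.imwrite("pics/g2.png",np.hstack(ims)); print(s["opening"],s["gripper_force"])
E
```

```text
scene [392.1 174.5] [393.2 169. ] [392.7 169.4]
top [408.1 216.4] [409.7 215.8] [408.9 215.8]
0.010306044992894803 0.0
```

View pics/g2.png

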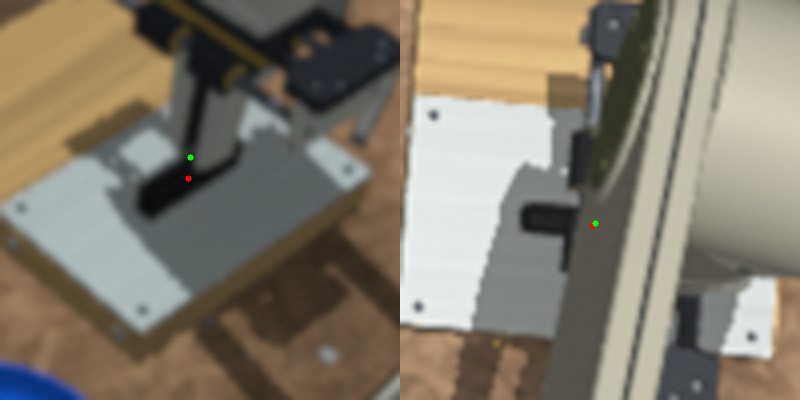

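The fingers appear to straddle the bar (scene crop: fingers at about (180,120) and (225,130), bar between them). The state reads 10 mm and no force, so I'll command fully closed and see where they stop.

>>> play_rows(
  deltas=[0,0,0,0,0,0,0,0,0,0,0,0,0,0,0,0,0,0,0,0],
  newtons=25,
)

```text
t: 4.52
tool_pos: [0.4693, -0.0813, 0.0361]
orientation: [2.322, 2.116, -0.0]
force: [-0.8, 0.3, 0.1]
opening: 0.0001
gripper_force: 0.0
```

```bash
python3 - <<'E'
from h import *
c=cam("scene"); cv2.imwrite("pics/g3.png",cv2.resize(c["pixels"][90:210,320:460],(700,600),interpolation=cv2.INTER_CUBIC))
E
```

```text
(no output)
```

View pics/g3.png

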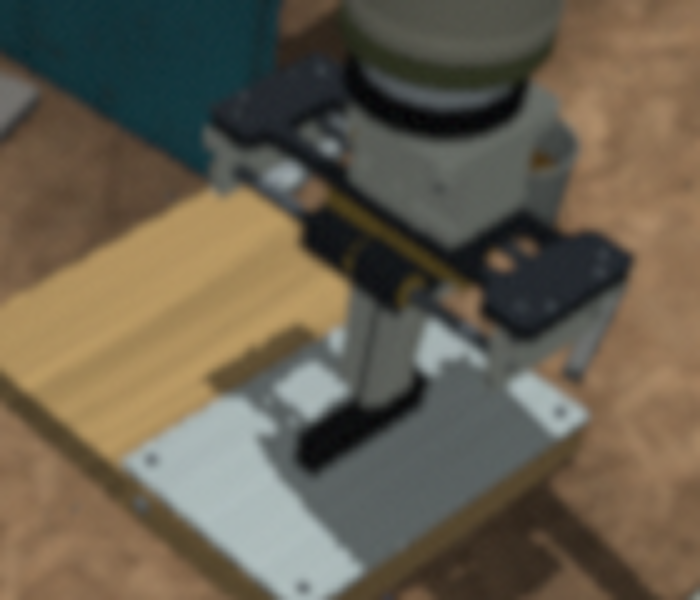

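The closed fingertips look as if they sit on top of the bar (tip around crop (375,408)). The fingers may therefore be higher than the reported TCP. I'll open and probe downward gently.

>>> play_rows(
  deltas=[0,0,0,0,50,0,0,0,0,50,0,0,0,0,50,0,0,0,0,50,0,0,0,0,50,0,0,0,0,50,0,0,1,0,50,0,0,1,0,50,0,0,1,0,50],
)

```text
t: 5.32
tool_pos: [0.4693, -0.0812, 0.033]
orientation: [-2.322, -2.116, 0.0]
force: [-0.6, 0.5, 0.3]
opening: 0.0497
gripper_force: 0.0
```

>>> play_rows(
  deltas=[0,0,1,0,50,0,0,1,0,50,0,0,0,0,50],
)

```text
t: 5.57
tool_pos: [0.4691, -0.0812, 0.0308]
orientation: [-2.322, -2.116, 0.0]
force: [0.5, -0.8, -0.2]
opening: 0.0498
gripper_force: 0.0
```

>>> play_rows(
  deltas=[0,0,1,0,50,0,0,1,0,50,0,0,1,0,50,0,0,0,0,50],
)

```text
t: 5.9
tool_pos: [0.4691, -0.0812, 0.0279]
orientation: [-2.322, -2.116, 0.0]
force: [0.3, 0.3, -0.1]
opening: 0.0501
gripper_force: 0.0
```

>>> play_rows(
  deltas=[0,0,1,0,50,0,0,1,0,50,0,0,1,0,50,0,0,0,0,50],
)

```text
t: 6.23
tool_pos: [0.4691, -0.0812, 0.0249]
orientation: [-2.322, -2.116, 0.0]
force: [0.0, -0.4, 0.1]
opening: 0.0504
gripper_force: 0.0
```

>>> play_rows(
  deltas=[0,0,1,0,50,0,0,1,0,50,0,0,1,0,50,0,0,1,0,50,0,0,0,0,50],
)

```text
t: 6.65
tool_pos: [0.4691, -0.0812, 0.0209]
orientation: [-2.322, -2.116, 0.0]
force: [0.3, -0.7, 0.1]
opening: 0.05
gripper_force: 0.0
```

>>> play_rows(
  deltas=[0,0,0,0,30,0,0,0,0,10,0,0,0,0,10,0,0,0,0,10,0,0,0,0,10,0,0,0,0,10],
  newtons=20,
)

```text
t: 7.15
tool_pos: [0.4695, -0.0813, 0.0212]
orientation: [2.322, 2.116, 0.0]
force: [0.2, -0.8, 0.9]
opening: 0.0158
gripper_force: 20.0
```

```bash
python3 - <<'E'
from h import *
c=cam("top"); im=c["pixels"]
for p in [(367,128),(460,134)]:
    w=ray(c,*p,.026); print(w.round(4), w[0]*.9957-w[1]*.0924)
for col in(375,): print(col,[tuple(int(k) for k in im[r,col]) for r in range(120,138,1)])
to(.5922,-.0910,-5.3,.021)
E
```

```text
[0.6652 0.0051 0.026 ] 0.6618886383901403
[ 0.6528 -0.2001  0.026 ] 0.6685308974445875
375 [(102, 131, 163), (100, 129, 160), (101, 129, 161), (104, 135, 169), (107, 139, 173), (103, 134, 167), (103, 133, 167), (114, 155, 192), (125, 177, 216), (131, 187, 222), (126, 182, 217), (121, 174, 211), (123, 176, 213), (124, 178, 215), (123, 177, 214), (126, 179, 215), (126, 181, 216), (127, 181, 216)]
t 7.2 pos [ 0.4695 -0.0813  0.0212] d [  1.7 123.1   0.3] turn -0.01 F [ 1.  -0.3 -1.3] open 0.0159 gf 19.999927282333374 q [-0.28 -0.05  2.    0.    1.19 -0.19]
```

>>> play_rows(
  deltas=[0,2,0,0,10,0,4,0,0,10,0,6,0,0,10,0,8,0,0,10,0,8,0,0,10,0,8,0,0,10,0,8,0,0,10,0,8,0,0,10,0,8,0,0,10,0,8,0,0,10],
  newtons=30,
)

```text
t: 8.03
tool_pos: [0.5362, -0.0875, 0.0212]
orientation: [-2.32, -2.115, 0.003]
force: [-7.7, 1.5, 8.2]
opening: 0.0156
gripper_force: 30.0
```

>>> play_rows(
  deltas=[0,8,0,0,10,0,8,0,0,10,0,8,0,0,10,0,8,0,0,10,0,8,0,0,10,0,7,0,0,10,0,5,0,0,10,0,3,0,0,10,0,0,0,0,10],
)

```text
t: 8.78
tool_pos: [0.5918, -0.0927, 0.0213]
orientation: [-2.321, -2.116, 0.001]
force: [-2.5, 0.6, 4.3]
opening: 0.0155
gripper_force: 30.0
```

```bash
python3 -c "
from h import *
to(.5922,-.0910,-5.3,.021)"
```

```text
t 8.7833 pos [ 0.5918 -0.0927  0.0213] d [1.7 0.2 0.3] turn -0.0 F [-2.5  0.6  4.3] open 0.0155 gf 30.001624524593353 q [-0.24  0.27  1.65 -0.    1.22 -0.15]
```

>>> play_rows(
  deltas=[0,0,0,0,50,0,0,0,0,50,0,0,0,0,50,0,0,0,0,50,0,0,-10,0,50,0,0,-20,0,50,0,0,-25,0,50,0,0,-25,0,50,0,-10,-20,0,50,20,-10,-20,0,50],
)

```text
t: 9.62
tool_pos: [0.5739, -0.0734, 0.1435]
orientation: [2.323, 2.112, 0.0]
force: [0.3, 1.2, -0.5]
opening: 0.0499
gripper_force: 0.0
```

>>> play_rows(
  deltas=[30,-12,0,0,50,30,-12,0,0,50,30,-12,0,0,50,30,-12,0,0,50,30,-12,0,0,50,30,-12,0,0,50,30,-12,0,0,50,30,-12,0,0,50,30,0,0,0,50,30,0,0,0,50],
)

```text
t: 10.45
tool_pos: [0.5054, 0.2384, 0.1424]
orientation: [2.321, 2.116, 0.002]
force: [0.1, -0.0, 0.5]
opening: 0.05
gripper_force: 0.0
```

```bash
python3 - <<'E'
from h import *
c=cam("top"); d=cam("scene"); cv2.imwrite("pics/t1.png",c["pixels"]); cv2.imwrite("pics/s1.png",d["pixels"])
a=cv2.resize(c["pixels"][110:270,340:480],(525,600),interpolation=cv2.INTER_CUBIC); cv2.imwrite("pics/n1.png",a)
E
```

```text
(no output)
```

View pics/n1.png

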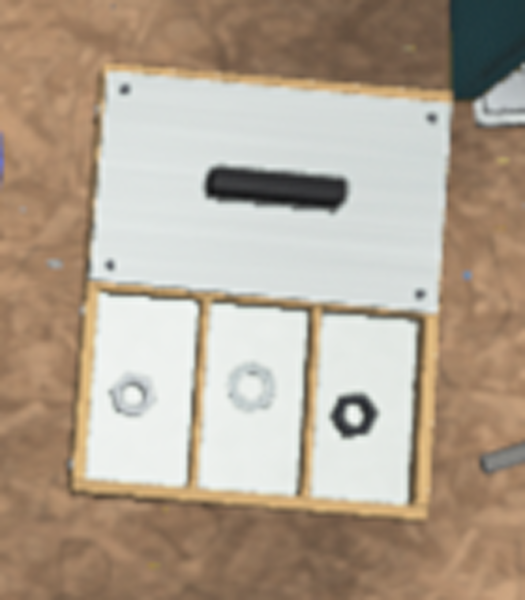

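The cover lies wholly on the ledge. The candidates are the bright nut (crop 132,395), the washer (251,387) and the black nut (354,415, about pixel (434,221)). The black hexagon in the right pocket fits the description, so I'll measure its centre and flats.

```bash
python3 - <<'E'
from h import *
c=cam("top"); d=cam("scene")
def blob(c,roi,up):
    x0,y0,x1,y1=roi; g=cv2.resize(cv2.cvtColor(c["pixels"],cv2.COLOR_BGR2GRAY)[y0:y1,x0:x1],None,fx=up,fy=up,interpolation=cv2.INTER_CUBIC)
    cs,_=cv2.findContours((g<110).astype(np.uint8),cv2.RETR_EXTERNAL,cv2.CHAIN_APPROX_NONE)
    k=max(cs,key=cv2.contourArea)[:,0,:].astype(float); return (k+.5)/up-.5+[x0,y0]
k=blob(c,(424,208,445,233),8)
P=np.array([ray(c,*p,.018)[:2] for p in k])
(cx,cy),r=cv2.minEnclosingCircle((P*1000).astype(np.float32)); m=cv2.moments((P*1000).astype(np.float32).reshape(-1,1,2)); C=np.array([m["m10"]/m["m00"],m["m01"]/m["m00"]]); print("top",k.mean(0).round(1),C.round(1),(cx,cy,r))
q=P*1000-C; ang=np.radians(np.arange(0,180,2)); w=[np.ptp(q@[np.cos(a),np.sin(a)]) for a in ang]
w3=np.array(w).reshape(3,30).mean(0); print("flat dir (deg mod 60)",2*np.argmin(w3),w3.round(1)[::3])
z=np.sum(np.hypot(*q.T)*np.exp(6j*np.arctan2(q[:,1],q[:,0]))); print("corner dir mod60",np.degrees(np.angle(z))/6)
# triangulate-free check with scene
from cv2 import cvtColor
pr=lambda c,p:(lambda v:(np.array(c["mtx"])@[v[0],-v[1],-v[2]]))(R.from_rotvec(c["rotation"]).as_matrix().T@(np.array(p)-c["eye"]))
v=pr(d,[C[0]/1e3,C[1]/1e3,.018]); u=v[:2]/v[2]; print("scene pred",u)
i=u.astype(int); ks=blob(d,(i[0]-10,i[1]-9,i[0]+11,i[1]+10),8); print("scene blob",ks.mean(0), np.ptp(ks,axis=0), ray(d,*ks.mean(0),.014).round(4))
to(C[0]/1e3,C[1]/1e3,-5.3,.05)
E
```

```text
top [433.8 220.3] [ 462.4 -140.8] (461.875, -141.0105438232422, 13.088553428649902)
flat dir (deg mod 60) 4 [23.7 23.5 23.9 24.5 25.1 25.4 25.4 25.2 24.8 24.3]
corner dir mod60 -23.0039311834071
scene pred [407.83169646 169.32981821]
scene blob [407.64464286 171.56547619] [10.25  9.25] [ 0.4598 -0.1377  0.014 ]
t 10.65 pos [0.5057 0.2373 0.1417] d [-380.5   -8.9   91.8] turn 0.11 F [-0.1  0.5  0.6] open 0.0499 gf 0.0 q [ 0.35  0.05  1.67 -0.    1.42  0.44]
```

>>> play_rows(
  deltas=[0,0,0,-5.1,55,0,0,0,-5.1,55,-36,-7.5,0,0,55,-36,-7.5,0,0,55,-36,-7.5,0,0,55,-36,-7.5,0,0,55,-36,-7.5,0,0,55,-36,-7.5,0,0,55,-36,-7.5,0,0,55,-36,-7.5,0,0,55],
)

```text
t: 11.48
tool_pos: [0.4696, -0.0582, 0.1417]
orientation: [2.126, 2.312, 0.0]
force: [1.0, -0.1, 0.6]
opening: 0.055
gripper_force: 0.0
```

>>> play_rows(
  deltas=[-34,-7,0,0,55,-34,-7,10,0,55,-16,-3,15,0,55,0,0,20,0,55,0,0,15,0,55,0,0,10,0,55,0,0,0,0,55],
)

```text
t: 12.07
tool_pos: [0.4586, -0.1406, 0.069]
orientation: [-2.124, -2.31, 0.002]
force: [-0.6, 0.5, 0.2]
opening: 0.0551
gripper_force: 0.0
```

```bash
python3 -c "
from h import *
to(.4615,-.1400,5,.0)"
```

```text
t 12.0667 pos [ 0.4586 -0.1406  0.069 ] d [ 0.3  3.2 68.9] turn -0.19 F [-0.6  0.5  0.2] open 0.0551 gf 0.0 q [-0.4  -0.1   1.95 -0.    1.29 -0.49]
```

>>> play_rows(
  deltas=[0,3,10,0,46,0,0,14,0,46,0,0,14,0,46,0,0,10,0,46,0,0,7,0,46,0,0,5,0,46,0,0,3,0,46,0,0,2,0,46,0,0,2,0,46,0,0,0,0,46],
)

```text
t: 12.9
tool_pos: [0.464, -0.1403, 0.0042]
orientation: [2.124, 2.314, 0.0]
force: [0.0, 0.2, -0.5]
opening: 0.0464
gripper_force: 0.0
```

>>> play_rows(
  deltas=[0,0,2,0,46,0,0,2,0,46,0,0,1,0,46,0,0,1,0,46,0,0,0,0,46],
)

```text
t: 13.32
tool_pos: [0.4637, -0.1402, -0.0021]
orientation: [-2.124, -2.314, 0.0]
force: [-0.1, 0.8, -0.0]
opening: 0.0457
gripper_force: 0.0
```

>>> play_rows(
  deltas=[0,-1,1,0,46,0,0,1,0,46,0,0,1,0,46,0,0,1,0,46,0,0,1,0,46,0,0,1,0,46,0,0,0,0,46],
)

```text
t: 13.9
tool_pos: [0.4627, -0.1403, -0.0081]
orientation: [-2.124, -2.314, 0.0]
force: [-0.1, -0.3, 0.1]
opening: 0.0464
gripper_force: 0.0
```

>>> play_rows(
  deltas=[0,0,1,0,46,0,0,1,0,46,0,0,0,0,46],
)

```text
t: 14.15
tool_pos: [0.4627, -0.1403, -0.0101]
orientation: [-2.124, -2.314, 0.0]
force: [0.3, 0.2, -0.2]
opening: 0.0459
gripper_force: 0.0
```

>>> play_rows(
  deltas=[0,0,0,0,30,0,0,0,0,15,0,0,0,0,15,0,0,0,0,15,0,0,0,0,15],
  newtons=12,
)

```text
t: 14.57
tool_pos: [0.4629, -0.1404, -0.0098]
orientation: [2.124, 2.314, 0.0]
force: [-0.9, -0.0, -0.0]
opening: 0.0236
gripper_force: 12.0
```

>>> play_rows(
  deltas=[0,0,0,0,15,0,0,-3,0,15,0,0,-6,0,15,0,0,-10,0,15,0,0,-15,0,15,0,0,-15,0,15,0,0,-15,0,15,0,0,-15,0,15,0,0,-15,0,15,0,0,-6,0,15],
  newtons=20,
)

```text
t: 15.4
tool_pos: [0.4645, -0.141, 0.0936]
orientation: [2.122, 2.311, 0.002]
force: [0.6, -0.9, 0.2]
opening: 0.0233
gripper_force: 20.0
```

```bash
python3 -c "
from h import *
to(.4668,.3573,5,.09)"
```

```text
t 15.4 pos [ 0.4645 -0.141   0.0936] d [496.3  44.9   2.8] turn -0.1 F [ 0.6 -0.9  0.2] open 0.0233 gf 19.99330364051275 q [-0.4  -0.12  1.92 -0.    1.33 -0.49]
```

Held at 23.3 mm. Now carrying it to the steel dish.

>>> play_rows(
  deltas=[10,1,0,0,15,20,2,0,0,15,27,2.5,0,0,15,27,2.5,0,0,15,27,2.5,0,0,15,27,2.5,0,0,15,27,2.5,0,0,15,27,2.5,0,0,15,27,2.5,0,0,15,27,2.5,0,0,15],
)

```text
t: 16.23
tool_pos: [0.4636, 0.1087, 0.0892]
orientation: [-2.124, -2.314, 0.001]
force: [-0.1, 0.5, -0.3]
opening: 0.0228
gripper_force: 20.0
```

>>> play_rows(
  deltas=[27,2.5,0,0,15,27,2.5,0,0,15,27,2.5,0,0,15,27,2.5,0,0,15,27,2.5,0,0,15,27,2.5,0,0,15,27,2.5,0,0,15,27,2.5,0,0,15,22,2,0,0,15,12,1,0,0,15],
)

```text
t: 17.07
tool_pos: [0.4648, 0.3603, 0.0891]
orientation: [-2.122, -2.315, 0.001]
force: [-0.1, -0.1, 0.5]
opening: 0.0232
gripper_force: 20.0
```

```bash
python3 -c "
from h import *
to(.4668,.3573,5,-.0098)"
```

```text
t 17.0667 pos [0.4648 0.3603 0.0891] d [-3.2  1.9 98.9] turn -0.0 F [-0.1 -0.1  0.5] open 0.0232 gf 19.99331977665861 q [0.57 0.17 1.64 0.   1.34 0.48]
```

>>> play_rows(
  deltas=[-3,2,10,0,15,0,0,16,0,15,0,0,18,0,15,0,0,18,0,15,0,0,14,0,15,0,0,10,0,15,0,0,6,0,15,0,0,3,0,15,0,0,2,0,15,0,0,0,0,15],
)

```text
t: 17.9
tool_pos: [0.4689, 0.3549, -0.0066]
orientation: [2.125, 2.314, 0.001]
force: [0.1, -0.1, -0.3]
opening: 0.023
gripper_force: 20.0
```

>>> play_rows(
  deltas=[0,0,1,0,15,0,0,1,0,15,0,0,1,0,15,0,0,0,0,15],
)

```text
t: 18.23
tool_pos: [0.4687, 0.3551, -0.0097]
orientation: [2.124, 2.314, 0.001]
force: [0.4, 0.1, 0.1]
opening: 0.023
gripper_force: 20.0
```

>>> play_rows(
  deltas=[0,0,1,0,15,0,0,1,0,15,0,0,0,0,15],
)

```text
t: 18.48
tool_pos: [0.4687, 0.3551, -0.0118]
orientation: [2.124, 2.314, 0.0]
force: [-0.4, -0.7, -0.1]
opening: 0.0229
gripper_force: 20.0
```

>>> play_rows(
  deltas=[0,0,0,0,27,0,0,0,0,32,0,0,0,0,38,0,0,0,0,44,0,0,0,0,44,0,0,-4,0,44,0,0,-8,0,44,0,0,-14,0,44,0,0,-20,0,44,0,0,-25,0,44],
)

```text
t: 19.32
tool_pos: [0.4678, 0.3545, 0.0598]
orientation: [-2.124, -2.314, 0.003]
force: [-0.1, -0.5, -0.1]
opening: 0.044
gripper_force: 0.0
```

>>> play_rows(
  deltas=[0,0,-25,0,44,0,0,-30,0,44,-20,-15,-20,0,44,-35,-20,0,0,44,-35,-20,0,0,44,-35,-15,0,0,44,-35,0,0,0,44,-20,0,0,0,44,0,0,0,0,44,0,0,0,0,44],
)

```text
t: 20.15
tool_pos: [0.415, 0.1692, 0.1358]
orientation: [2.127, 2.311, 0.004]
force: [1.0, -0.4, -1.7]
opening: 0.0441
gripper_force: 0.0
```

```bash
python3 - <<'E'
from h import *
c=cam("top"); cv2.imwrite("pics/f.png",c["pixels"][100:300,160:490]); d=cam("scene")
a=cv2.resize(c["pixels"][100:290,160:480],(640,380)); b=cv2.resize(d["pixels"][240:350,190:310],(240,220))
f=np.zeros((600,640,3),np.uint8); f[:380]=a; f[380:,:240]=b; cv2.imwrite("pics/f.png",f); print(robot.read_state()["force"])
E
```

```text
[0.06686148 0.39173134 0.53858258]
```

View pics/f.png

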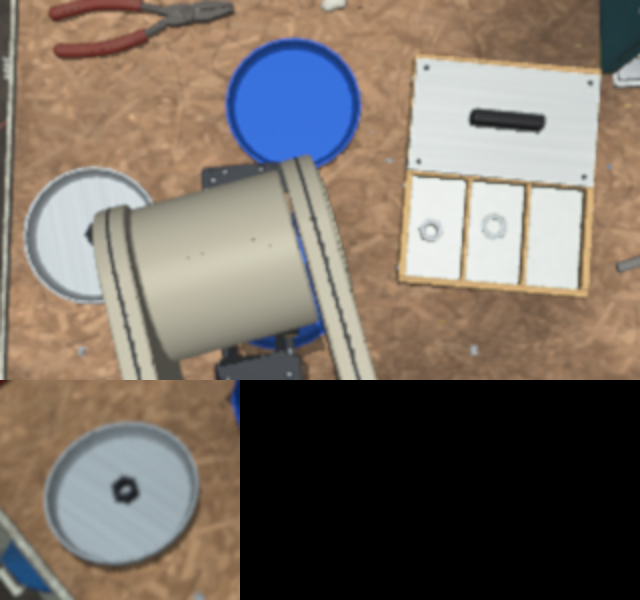

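The black nut lies flat in the middle of the steel dish (inset (125,490)). The bright nut (430,231) and washer (494,226) are still in their pockets, and the cover is on the ledge.

```bash
python3 -c "
from h import *
print(robot.close_job())"
```

```text
the job is handed in; nothing more can be done
None
```

The job is handed in: the black nut is in the steel dish, the cover is flat on the ledge, the bright nut and washer are still in their pockets, and the clock stood at about 20 s.

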